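# Undo a child-locked garlic bin and slide its shutter open

## Robot

A 7-joint arm with a two-finger parallel gripper is mounted at the origin on a cart in front of the work surface, level with it; the furniture and walls round the work are solid. World frame = base frame: x ahead of the robot, y to its left, z up, the work surface at z = 0. Lengths are in m, angles in degrees, forces in N, time in s.
With the tool pointing down it reaches from about 0.425 to 0.95 m from the base axis. Payload 16.7 kg.
Tool frame: the origin (TCP) lies between the finger pads; the fingertips stand 14 mm ahead of it and the grasp point (between the pads) lies 5 mm behind it (robot.tip_reach is the distance from the TCP to the fingertips, in m); z points along the fingers, y is the line along which they close (so a half turn about z gives the same grasp; the last joint's range is limited). The gripper opens to 94 mm and grips with 3 to 60 N. Pads are 16 mm wide; open, the fingers measure 119 mm over their backs; the gripper's body (75 mm by 177 mm) begins 78 mm behind the grasp point.
Start: joints at [59.158, 24.414, 4.234, 92.017, -1.954, 63.644, -3.845], TCP at [0.256, -0.625, 0.219] pointing down, gripper open.
Joint ranges: [-163.25, 163.25], [-28.42, 122.38], [-70.27, 78.77], [12.13, 141.07], [-58.53, 238.53], [9.26, 117.41], [-156.51, 156.51]. Speed limits (degrees/s): [108.29, 108.29, 136.94, 136.94, 172.46, 172.46, 172.46].

## Interface

Orientations are given as a 3x3 rotation matrix whose columns are the frame's x, y, z axes.
In Python, from plant import readout, vision, workorder, robot gives the robot as it stands. The module is installed in compiled form; this text tells all that it offers.
- The arm moves only by the shell command python3 -m inch 'ROWS' [FORCE]. ROWS is JSON, one flat list of numbers, 5 for each row, row after row: the gripper command: -1 is fully open, 1 is shut, values between are in proportion, then the shift along the tool's x, y, z in cm, then the turn about the tool's z in degrees. A call has 1 to 5 rows; each row is the pose to reach, as a shift and turn from the pose commanded when the call began, along the tool's axes at that moment; what a row does not reach only later rows make up. A row lasts 1/10 s, in which the tool goes at most 50 mm and 8.59 degrees, less where a joint would pass 70% of its speed; a pose out of reach is approached as far as the arm can. A call with a gripper value outside its range is refused whole. The fingers move at their own pace and stop on an object; FORCE is the grip in N (left out, the last holds). Time passes only in rows, so rows that repeat a pose let the fingers close. It gives the time, the measured TCP pose, the force, the opening and the grip force at its end, in the units of the state.
- readout.get_obs(): the state, without advancing time (a new reading comes with each control period).
- vision.grab_frame(name): name is "scene" or "side" or "wrist"; returns the picture (420x560x3 uint8, blue, green, red); there is no depth.
- vision.camera_info(name): a dict with "fx", "fy", "cx", "cy" (pixels), "xyz" and "orientation" of the camera in the world; the wrist camera has in their place "T_tool_cam" (4x4, takes a point from camera to tool coordinates, whose origin is the TCP and whose axes are the flange's). Camera axes: x right, y up, looking along -z (the intrinsics and any distortion apply to the point x, -y, -z); pixel columns grow to the right and rows downward; lengths in m; the calibration is good to about 2 mm. A picture is of the moment at which its call begins: read the wrist's pose just before it. camera_info takes no time and is no camera call.
- workorder.hand_in(): hands the job in; it is judged then, once.
The state is a dict: "time": time; "joints": joint angles; "dq": joint speeds; "effort": joint torques, N m; "tcp_pos": TCP position; "eef_rot": TCP orientation; "wrist_force": force on the tool from outside, world axes, zero at the start; "wrist_torque": the same for the moment, N m; "gripper_width": finger opening in m; "grip_force": force on a finger pad.
Only numpy, scipy, OpenCV 4.12 (cv2) and the standard library are available. Lean on these libraries where they do the work, as an engineer would, in place of code of your own. Each camera call takes 0.05 s, during which the arm holds its last target. There are 200 camera calls.

## Task

The garlic bin on the worktop is child-locked. On its sloping front, turn the small keeper a full quarter turn, either way, so that it no longer props the bolt; then draw the bolt all the way back out of the shutter, and then slide the shutter all the way to the left so that the garlic can be got at. Leave it all open and let go, don't force anything that is still locked, and don't knock over or shift the things standing about.

Things in the scene. Friction and masses are not known exactly. Their poses are not given: they have to be found in the camera images.
- bin: Light wooden bin, 260 mm deep (x), 262 wide (y), fixed to the worktop. Origin: centre of its underside; x points from its front into it, y to its left seen from the front, z up. Its front face slopes up and back at 35 degrees from horizontal. Behind the shutter lies garlic. Positions on the front are given in the slope frame, see point slope_foot.
- slope_foot (a point): Middle of the sloping face's lower edge, at (-140, 0, 30) mm in the bin's frame: the origin of the slope frame. In the bin's frame X, up the slope, = (0.819, 0, 0.574); Y = the bin's y; Z, out of the face, = (-0.574, 0, 0.819). The face is 222 mm long in X. The bin's axes, not the slope's, are given as this point's orientation.
- shelf_edge (a point): Middle of the front edge of the spice shelf that juts out above the slope, at (-25, 0, 271) mm in the bin's frame; 14 mm thick, 272 mm wide, thin rail on it to z=293 mm, two jars behind. A gripper held vertically over the shutter's bar strikes it: work along the face's normal, fingers tilted 35 degrees, pointing down and away from the robot.
- keeper (a joint): Angle (rad) of the keeper, a dark steel turn button low on the slope. 0: arm points up the slope and props the bolt (3 mm gap). Positive: anticlockwise seen facing the front (arm tip to the left). Stops at +-1.65. Starts within +-0.12; clears the bolt beyond +-0.8; a quarter turn is +-1.57. Friction 0.05 N m holds it where it is left.
- keeper_grip (a point): Grip point of the keeper, on its axis (the face's normal), at X=22, Y=-60, Z=34 mm in the slope frame; it stays there as it turns. A fin 10 mm thick, 32 mm long (along the arm), from Z=13 to 45 mm. The arm below it is 14 mm wide, Z=5 to 13 mm, and reaches 46 mm from the axis on the prop side, 16 mm on the other.
- bolt (a joint): Travel (m) of the steel bolt: 0 = shot, its tip in the notch of the shutter's lower edge; 0.024 = fully drawn (end stop), straight down the slope (-X of the slope frame). The tip leaves the notch at about 0.015. Friction about 2 N; stays where it is left.
- bolt_grip (a point): Grip point on the bolt's round knob (18 mm diameter, Z=26 to 46 mm, on a 14 mm post); moves with the bolt; when shot at X=78, Y=-60, Z=34 mm in the slope frame. A strap over the bolt's rod (28 mm wide, up to Z=20 mm) lies at X=94 to 102 mm.
- shutter (a joint): Travel (m) of the wooden shutter: 0 = shut, over the right half of the front; 0.105 = fully open (end stop), slid to the bin's left (+y of the bin). The shot bolt stops it after about 4 mm. Friction about 2 N; stays where it is left.
- shutter_grip (a point): Grip point on the shutter's wooden grip bar; moves with the shutter; when shut at X=155, Y=-60, Z=34 mm in the slope frame. The bar is 12 mm thick (along Y), 32 mm long up the slope, and stands out from Z=10 to 48 mm.
- spice_pale: Spice jar with a pale cap, 47 mm diameter, 98 mm tall, loose on the bin's shelf; origin at the centre of its underside. Bystander.
- spice_red: Spice jar with a red cap, 44 mm diameter, 105 mm tall, loose on the bin's shelf; origin at the centre of its underside. Bystander.
- garlic_out: Loose garlic bulb, 50 mm, lying to the front left of the bin; origin at its underside. Bystander.
- mug: Loose pale mug, 78 mm diameter, 98 mm tall, to the left; origin at the centre of its underside. Bystander.
- small_tin: Loose tin, 75 mm diameter, 58 mm tall, to the right; origin at the centre of its underside. Bystander.

How it is judged:
By the outcome, as a careful person would: the job done as asked, in the order asked, and still so for the second after the job is handed in, with the robot touching nothing.
It also fails if it takes over 58 s, if anything falls off the work surface, if the arm or the gripper's body presses on something with over 40 N, if the wrist force passes 120 N, or if a joint passes its speed limit or range.

## Working session

There is one attempt and no reset: what is moved stays moved. The work goes in short steps, Python scripts to look and compute and a shell command to move; the robot and the scene stay as the last step left them, time stands still between calls to the robot, and variables do not carry over. Pictures are saved under pics/ and viewed, at most 10 in all, crops included, and the job is handed in when it is done.

```bash
mkdir -p pics
python3 - <<'E'
from plant import readout, vision
import cv2,numpy as np
for n in("scene","side"):
    cv2.imwrite(f"pics/{n}0.png",vision.grab_frame(n)); print(n,vision.camera_info(n))
print(vision.camera_info("wrist"))
o=readout.get_obs();print(o)
E
```

```text
scene {'fx': 451.1065858033619, 'fy': 451.1065858033619, 'cx': 280.26906344274977, 'cy': 208.2665498996654, 'xyz': array([-0.33949426, -1.21296498,  0.9934455 ]), 'orientation': array([[ 0.80785361,  0.28825967, -0.51408064],
       [-0.58938119,  0.39283725, -0.70590984],
       [-0.00153531,  0.87326128,  0.48724982]])}
side {'fx': 400.52515731307886, 'fy': 400.52515731307886, 'cx': 277.16154904750385, 'cy': 209.57915777640835, 'xyz': array([0.07882859, 0.82885634, 0.93650772]), 'orientation': array([[-0.89475019,  0.27774262, -0.34968719],
       [-0.44627124, -0.52762676,  0.7228084 ],
       [ 0.01625038,  0.80278829,  0.59604269]])}
{'fx': 313.85002091194065, 'fy': 313.85002091194065, 'cx': 282.98251991609396, 'cy': 212.3160788798459, 'T_tool_cam': array([[ 9.14259771e-06,  9.69357986e-01,  2.45652386e-01,
         7.18515942e-02],
       [ 9.99999948e-01,  7.06272915e-05, -3.15916842e-04,
        -7.96656729e-05],
       [-3.23586277e-04,  2.45652376e-01, -9.69357935e-01,
        -1.66417445e-01],
       [ 0.00000000e+00,  0.00000000e+00,  0.00000000e+00,
         1.00000000e+00]])}
{'time': 0.1, 'joints': array([59.15831523, 24.44676035,  4.23311712, 92.04622626, -1.95211855,
       63.64316253, -3.84381628]), 'dq': array([-0.04376272, -0.09345216,  0.03042949, -0.01541925, -0.08098764,
        0.05335715,  0.04316413]), 'effort': array([ 8.42851878e-03, -9.37475538e+01,  3.67732465e+00, -4.55045056e+01,
       -4.86618094e-02,  1.68717443e-02,  6.85781970e-05]), 'tcp_pos': array([ 0.25568735, -0.62431366,  0.21885652]), 'eef_rot': array([[ 9.25380598e-01,  3.79038876e-01, -5.28751109e-04],
       [ 3.79039227e-01, -9.25380082e-01,  9.83676236e-04],
       [-1.16444209e-04, -1.11069232e-03, -9.99999376e-01]]), 'wrist_force': array([-0.95323335, -0.57717722,  0.30464103]), 'wrist_torque': array([ 0.00722926, -0.02088782,  0.03553667]), 'grip_force': 0.0, 'gripper_width': 0.09389710595455976}
```

View pics/scene0.png

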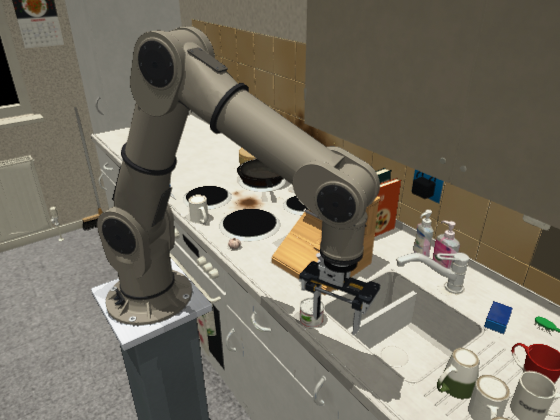

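View pics/side0.png

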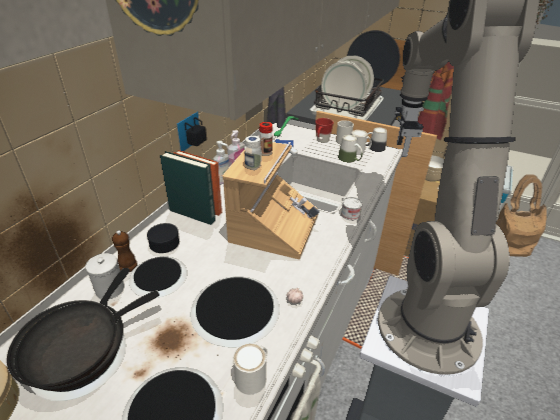

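The scene camera's view of the bin is blocked by the arm. In the side view the bin is at about (270,215), with its slope facing lower right and the left front foot near (300,255). Next I'll enlarge that area.

```bash
python3 - <<'E'
import cv2
a=cv2.imread("pics/side0.png")[110:270,215:375]
cv2.imwrite("pics/side0c.png",cv2.resize(a,(600,600),interpolation=cv2.INTER_CUBIC))
E
cat > h.py <<'E'
import numpy as np
from plant import vision, readout
def ray(name,u,v,obs=None):
    c=vision.camera_info(name)
    d=np.array([(u-c['cx'])/c['fx'],-(v-c['cy'])/c['fy'],-1.])
    if name=="wrist":
        T=np.array(c['T_tool_cam']);R=obs['eef_rot']
        return obs['tcp_pos']+R@T[:3,3], R@T[:3,:3]@d
    return np.array(c['xyz']),np.array(c['orientation'])@d
def onz(name,u,v,z,obs=None):
    p,d=ray(name,u,v,obs); return p+d*(z-p[2])/d[2]
E
```

```text
(no output)
```

View pics/side0c.png

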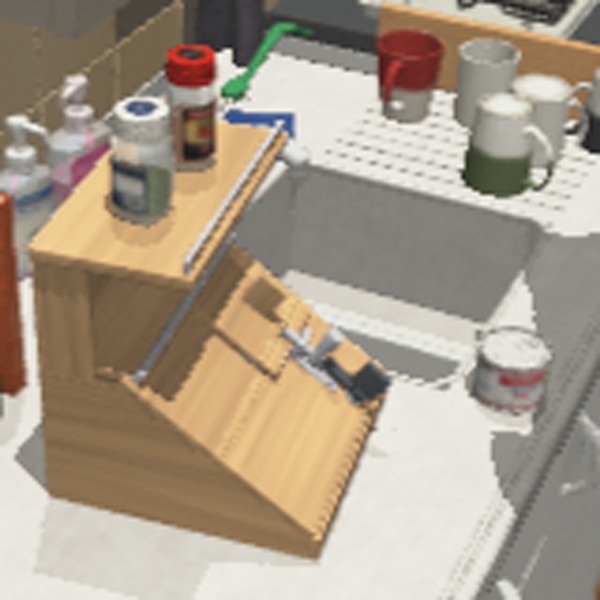

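The crop (3.75x) shows the slope facing lower right. The bin's left front foot is at (318,558), its left rear foot at (50,495), and the right end of the slope foot at (388,375). The keeper is the dark piece at (365,382), with the bolt knob and shutter bar above it on the slope. These are crop pixels.

Run:
```python
from h import *
f=lambda x,y,z:onz("side",215+x/3.75-.4,110+y/3.75-.4,z)
A=f(318,558,0);B=f(50,495,0);C=f(318,541,.03);D=f(388,375,.03);S1=f(33,248,.271);S2=f(183,275,.265);S3=f(280,140,.271)
for n,p in zip("LF0 LR0 LF30 RF30 SLr SLf SRf".split(),(A,B,C,D,S1,S2,S3)):print(n,p.round(3))
print(np.linalg.norm(A-B),np.linalg.norm(C-D),np.degrees(np.arctan2(*(B-A)[1::-1])),np.degrees(np.arctan2(*(C-D)[1::-1]))-90)
yaw=np.arctan2(*(B-A)[1::-1]);print("foot mid",(C+D)/2)
```

```text
LF0 [ 0.439 -0.095 -0.   ]
LR0 [ 0.697 -0.056  0.   ]
LF30 [ 0.436 -0.085  0.03 ]
RF30 [ 0.473 -0.343  0.03 ]
SLr [ 0.698 -0.059  0.271]
SLf [ 0.572 -0.089  0.265]
SRf [ 0.597 -0.331  0.271]
0.2618008370738081 0.26080725663912246 8.43531725756895 8.145472119827943
foot mid [ 0.45425329 -0.21381436  0.03      ]
```

The bin checks out: its measured sides are 0.262 and 0.261 m, its yaw is 8.3°, and the slope foot is at (0.4545,-0.2145,0.030). A row only turns the tool about its own z, so I need to know how the tilt behaves at the edge of reach. I'll lift first and test it in free space.

```bash
python3 -m inch '[-1,0,0,-5,0,-1,0,0,-10,0,-1,0,0,-15,0,-1,0,0,-20,0,-1,0,0,-25,0]'; python3 -m inch '[-1,4,-5,-4,0,-1,8,-10,-8,0,-1,12,-15,-12,0,-1,16,-20,-12,0,-1,20,-25,-12,0]'; python3 -c "
from plant import readout as r
o=r.get_obs();print(o['joints'],o['eef_rot'])"
```

```text
time: 0.6
tcp_pos: [0.2556, -0.6241, 0.4714]
eef_rot: [[0.925, 0.379, -0.0], [0.379, -0.925, 0.0], [-0.0, -0.0, -1.0]]
wrist_force: [0.1, -0.8, 0.8]
gripper_width: 0.0934
grip_force: 0.0
time: 1.1
tcp_pos: [0.3192, -0.408, 0.5737]
eef_rot: [[0.926, 0.379, 0.001], [0.379, -0.926, -0.001], [0.0, 0.001, -1.0]]
wrist_force: [0.1, -0.5, 0.1]
gripper_width: 0.0942
grip_force: 0.0
[ 4.57377912e+01  2.93217097e+00 -9.76826581e-01  7.68709383e+01
  6.01468829e-02  1.00134880e+02 -2.29828267e+01] [[ 9.25578165e-01  3.78555974e-01  6.60077259e-04]
 [ 3.78556448e-01 -9.25577786e-01 -8.81810920e-04]
 [ 2.77138057e-04  1.06606144e-03 -9.99999393e-01]]
```

```bash
python3 -m inch '[-1,3,-4,0,0,-1,6,-8,0,0,-1,9,-12,0,0,-1,12,-16,0,0,-1,15,-20,0,0]'; python3 -m inch '[-1,3,-4,0,0,-1,6,-8,0,0,-1,9,-12,0,0,-1,12,-16,0,0,-1,15,-20,0,0]';python3 -m inch '[-1,0,0,-4,0,-1,0,0,-8,0,-1,0,0,-12,0,-1,0,0,-16,0,-1,0,0,-20,0]'; python3 -c "
from plant import readout as r
o=r.get_obs();print(o['joints'].round(1))"
```

```text
time: 1.6
tcp_pos: [0.3819, -0.1655, 0.5725]
eef_rot: [[0.925, 0.379, -0.0], [0.379, -0.925, -0.0], [-0.0, 0.0, -1.0]]
wrist_force: [1.9, -0.0, 0.3]
gripper_width: 0.0944
grip_force: 0.0
time: 2.1
tcp_pos: [0.4449, 0.0763, 0.5727]
eef_rot: [[0.926, 0.379, 0.0], [0.379, -0.926, -0.0], [0.0, 0.0, -1.0]]
wrist_force: [1.5, -0.3, -0.4]
gripper_width: 0.0939
grip_force: 0.0
time: 2.6
tcp_pos: [0.4461, 0.0738, 0.7082]
eef_rot: [[0.926, 0.378, 0.01], [0.378, -0.926, 0.002], [0.01, 0.002, -1.0]]
wrist_force: [-0.1, -0.1, -0.1]
gripper_width: 0.0941
grip_force: 0.0
[  3.1   1.4 -21.4  62.    0.7 116.1 -85.8]
```

```bash
python3 -m inch '[-1,0,0,-5,0,-1,0,0,-10,0,-1,0,0,-15,0,-1,0,0,-20,0,-1,0,0,-20,0]';python3 -m inch '[-1,0,0,0,0]'; python3 -c "
from plant import readout as r
o=r.get_obs();print(o['joints'].round(1))"
```

```text
time: 3.1
tcp_pos: [0.4449, 0.0752, 0.7449]
eef_rot: [[0.922, 0.381, 0.068], [0.38, -0.925, 0.02], [0.07, 0.008, -0.998]]
wrist_force: [-0.3, 0.2, 0.0]
gripper_width: 0.0942
grip_force: 0.0
time: 3.2
tcp_pos: [0.4449, 0.0746, 0.7446]
eef_rot: [[0.923, 0.379, 0.067], [0.379, -0.925, 0.019], [0.069, 0.007, -0.998]]
wrist_force: [0.5, -0.7, -0.2]
gripper_width: 0.094
grip_force: 0.0
[-1.870e+01  0.000e+00  9.000e-01  5.870e+01  1.000e-01  1.173e+02
 -8.540e+01]
```

```bash
python3 -m inch '[-1,0,0,-5,0,-1,0,0,-10,0,-1,0,0,-15,0,-1,0,0,-20,0,-1,0,0,-25,0]';python3 -m inch '[-1,0,0,-5,0,-1,0,0,-10,0,-1,0,0,-15,0,-1,0,0,-20,0,-1,0,0,-25,0]'; python3 -c "
from plant import readout as r
o=r.get_obs();print(o['joints'].round(1))";python3 -m inch '[-1,0,0,3,0,-1,0,0,6,0,-1,0,0,10,0]'
```

```text
time: 3.7
tcp_pos: [0.434, 0.0705, 0.7721]
eef_rot: [[0.918, 0.377, 0.125], [0.375, -0.926, 0.037], [0.13, 0.013, -0.991]]
wrist_force: [0.5, -0.5, -0.7]
gripper_width: 0.094
grip_force: 0.0
time: 4.2
tcp_pos: [0.4168, 0.0657, 0.7991]
eef_rot: [[0.909, 0.376, 0.181], [0.373, -0.926, 0.051], [0.187, 0.021, -0.982]]
wrist_force: [-0.8, -0.9, 0.1]
gripper_width: 0.0938
grip_force: 0.0
[ 41.9  -1.8 -54.6  52.8  -2.2 117.3 -81.8]
time: 4.5
tcp_pos: [0.4354, 0.0704, 0.7]
eef_rot: [[0.909, 0.375, 0.182], [0.372, -0.927, 0.051], [0.188, 0.021, -0.982]]
wrist_force: [1.2, 1.1, 0.0]
gripper_width: 0.0939
grip_force: 0.0
```

Tilt persists: pushing up against joint 6's limit adds tilt, and it stays afterwards. I'll keep doing this, moved sideways a little to steer the tilt direction towards the bin's 8.3°.

```bash
python3 -m inch '[-1,-2,4,-3,0,-1,-3.5,8,-8,0,-1,-3.5,8,-15,0,-1,-3.5,8,-20,0,-1,-3.5,8,-25,0]';python3 -m inch '[-1,0,0,-5,0,-1,0,0,-10,0,-1,0,0,-15,0,-1,0,0,-20,0,-1,0,0,-25,0]';python3 -m inch '[-1,0,0,-5,0,-1,0,0,-10,0,-1,0,0,-15,0,-1,0,0,-20,0,-1,0,0,-25,0]'; python3 -c "
from plant import readout as r
o=r.get_obs();print(o['joints'].round(1))"
```

```text
time: 5.0
tcp_pos: [0.404, -0.0222, 0.8218]
eef_rot: [[0.898, 0.371, 0.237], [0.369, -0.928, 0.053], [0.24, 0.04, -0.97]]
wrist_force: [0.0, 0.0, -0.8]
gripper_width: 0.0937
grip_force: 0.0
time: 5.5
tcp_pos: [0.3824, -0.0233, 0.8463]
eef_rot: [[0.883, 0.366, 0.294], [0.368, -0.928, 0.053], [0.292, 0.061, -0.954]]
wrist_force: [0.1, 0.3, -0.6]
gripper_width: 0.0943
grip_force: 0.0
time: 6.0
tcp_pos: [0.3573, -0.0249, 0.8711]
eef_rot: [[0.864, 0.36, 0.353], [0.365, -0.929, 0.053], [0.347, 0.083, -0.934]]
wrist_force: [0.2, -0.6, 0.3]
gripper_width: 0.0941
grip_force: 0.0
[ 20.   -9.3 -15.4  50.9  -7.9 117.4 -68.6]
```

```bash
python3 -m inch '[-1,1,-5,-4,0,-1,1,-6,-10,0,-1,1,-6,-15,0,-1,1,-6,-20,0,-1,1,-6,-25,0]';python3 -m inch '[-1,0,0,-5,0,-1,0,0,-10,0,-1,0,0,-15,0,-1,0,0,-20,0,-1,0,0,-25,0]';python3 -m inch '[-1,0,0,-5,0,-1,0,0,-10,0,-1,0,0,-15,0,-1,0,0,-20,0,-1,0,0,-25,0]'; python3 -c "
from plant import readout as r
o=r.get_obs();print(o['joints'].round(1))"
```

```text
time: 6.5
tcp_pos: [0.3524, 0.0391, 0.8919]
eef_rot: [[0.84, 0.375, 0.392], [0.381, -0.922, 0.066], [0.387, 0.094, -0.917]]
wrist_force: [-0.4, -0.3, -0.5]
gripper_width: 0.094
grip_force: 0.0
time: 7.0
tcp_pos: [0.3519, 0.0339, 0.9165]
eef_rot: [[0.826, 0.349, 0.442], [0.36, -0.931, 0.061], [0.433, 0.109, -0.895]]
wrist_force: [-0.6, -0.2, 0.2]
gripper_width: 0.0941
grip_force: 0.0
time: 7.5
tcp_pos: [0.3489, 0.0347, 0.939]
eef_rot: [[0.805, 0.341, 0.486], [0.356, -0.932, 0.064], [0.475, 0.122, -0.871]]
wrist_force: [0.3, -0.1, -0.2]
gripper_width: 0.0941
grip_force: 0.0
[  8.4  -9.2 -17.7  42.   -1.9 117.3 -79.3]
```

```bash
python3 -m inch '[-1,0,0,-5,0,-1,0,0,-10,0,-1,0,0,-15,0,-1,0,0,-20,0,-1,0,0,-25,0]';python3 -m inch '[-1,0,0,-5,0,-1,0,0,-10,0,-1,0,0,-15,0,-1,0,0,-20,0,-1,0,0,-25,0]'; python3 -c "
from plant import readout as r
o=r.get_obs();print(o['joints'].round(1))"
```

```text
time: 8.0
tcp_pos: [0.3448, 0.0352, 0.9613]
eef_rot: [[0.781, 0.331, 0.53], [0.351, -0.934, 0.066], [0.517, 0.135, -0.845]]
wrist_force: [0.6, -0.3, -0.3]
gripper_width: 0.0939
grip_force: 0.0
time: 8.5
tcp_pos: [0.3389, 0.0355, 0.9836]
eef_rot: [[0.753, 0.323, 0.573], [0.349, -0.935, 0.069], [0.558, 0.147, -0.817]]
wrist_force: [-1.1, -0.0, -0.3]
gripper_width: 0.0939
grip_force: 0.0
[  7.3  -8.9 -18.3  36.   -0.  117.4 -80. ]
```

The tilt is now within 1° of the face normal. Next is a helper that computes shifts to slope-frame points.

```bash
cat >> h.py <<'E'
import sys
yaw=np.radians(8.3); FOOT=np.array([.4545,-.2145,.03])
bx=np.array([np.cos(yaw),np.sin(yaw),0]);by=np.array([-np.sin(yaw),np.cos(yaw),0]);bz=np.array([0,0,1.])
c35,s35=np.cos(np.radians(35)),np.sin(np.radians(35))
SX=c35*bx+s35*bz; SZ=-s35*bx+c35*bz; S=np.c_[SX,by,SZ]
def w(X,Y,Z): return FOOT+S@(np.array([X,Y,Z])/1000)
def s(p): return S.T@(np.asarray(p)-FOOT)*1000
def to(X,Y,Z,ang=0):
    """rows (cm,deg) to put grasp point at slope X,Y,Z mm; ang: tool x relative to up-slope (anticlockwise seen from front)"""
    o=readout.get_obs();R=o['eef_rot'];g=o['tcp_pos']-.005*R[:,2]
    tx=np.cos(np.radians(ang))*SX+np.sin(np.radians(ang))*by
    t=np.degrees(np.arctan2(tx@R[:,1],tx@R[:,0]))
    # TCP for the target (tilt stays as it is)
    d=R.T@(w(X,Y,Z)-g)*100
    print("t",round(o['time'],2),"grasp in slope",s(g).round(1),"shift cm",d.round(2),"turn",round(t,1),"tilt err",np.degrees(np.arccos(min(1,-R[:,2]@SZ))).round(2),"q",o['joints'].round(0),"F",o['wrist_force'].round(1),'w',round(o['gripper_width']*1000,1))
if __name__=="__main__": to(*map(float,sys.argv[1:]))
E
python3 h.py 22 -60 250; python3 h.py 22 -60 136
```

```text
t 8.5 grasp in slope [482.8 264.2 831.1] shift cm [-52.46  19.76  58.38] turn 13.7 tilt err 0.84 q [  7.  -9. -18.  36.  -0. 117. -80.] F [-1.1 -0.  -0.3] w 93.9
t 8.5 grasp in slope [482.8 264.2 831.1] shift cm [-52.46  19.6   69.78] turn 13.7 tilt err 0.84 q [  7.  -9. -18.  36.  -0. 117. -80.] F [-1.1 -0.  -0.3] w 93.9
```

```bash
python3 -m inch '[-1,-2.8,1.35,3.9,3,-1,-5.6,2.7,7.9,6,-1,-8.4,4.05,11.8,9,-1,-11.2,5.4,15.8,12,-1,-14,6.75,19.8,13.7]';python3 h.py 100 -60 200
```

```text
time: 9.0
tcp_pos: [0.3646, -0.054, 0.7757]
eef_rot: [[0.809, 0.131, 0.573], [0.113, -0.991, 0.068], [0.577, 0.01, -0.816]]
wrist_force: [0.8, -0.0, 1.4]
gripper_width: 0.0944
grip_force: 0.0
t 9.0 grasp in slope [373.8 171.9 653.6] shift cm [-27.46  22.61  45.6 ] turn -0.3 tilt err 0.95 q [ 11. -25.  -2.  81. -10.  90. -77.] F [ 0.8 -0.   1.4] w 94.4
```

```bash
python3 -m inch '[-1,-2.3,1.9,3.8,0,-1,-4.6,3.8,7.6,0,-1,-6.9,5.7,11.4,0,-1,-9.2,7.5,15.2,0,-1,-11.5,9.4,19,0]';python3 h.py 100 -60 200
```

```text
time: 9.5
tcp_pos: [0.393, -0.1477, 0.5556]
eef_rot: [[0.809, 0.132, 0.574], [0.114, -0.991, 0.067], [0.577, 0.012, -0.816]]
wrist_force: [0.9, -1.4, 0.3]
gripper_width: 0.0938
grip_force: 0.0
t 9.5 grasp in slope [259.5  75.1 464.9] shift cm [-16.02  13.12  26.65] turn -0.2 tilt err 1.0 q [ 14. -27.   7. 109. -14.  67. -59.] F [ 0.9 -1.4  0.3] w 93.8
```

```bash
python3 -m inch '[-1,-2.3,1.9,3.8,0,-1,-4.6,3.8,7.6,0,-1,-6.9,5.7,11.4,0,-1,-9.2,7.5,15.2,0,-1,-11.5,9.4,19,0]';python3 -m inch '[-1,-2.3,1.8,3.8,0,-1,-4.6,3.7,7.6,0,-1,-4.6,3.7,7.6,0]'; python3 h.py 22 -60 136
python3 - <<'E'
from h import *
import cv2
o=readout.get_obs();im=vision.grab_frame("wrist");cv2.imwrite("pics/w1.png",im)
import pickle;pickle.dump(o,open("w1.pkl","wb"))
E
```

```text
time: 10.0
tcp_pos: [0.4212, -0.2415, 0.3354]
eef_rot: [[0.808, 0.131, 0.574], [0.114, -0.991, 0.066], [0.577, 0.012, -0.816]]
wrist_force: [2.1, -0.3, 0.7]
gripper_width: 0.0945
grip_force: 0.0
time: 10.3
tcp_pos: [0.4317, -0.2784, 0.245]
eef_rot: [[0.811, 0.131, 0.57], [0.113, -0.991, 0.066], [0.573, 0.011, -0.819]]
wrist_force: [-0.0, 0.4, 0.0]
gripper_width: 0.0938
grip_force: 0.0
t 10.3 grasp in slope [ 97.2 -59.8 199.3] shift cm [-7.52 -0.05  6.34] turn -0.3 tilt err 0.95 q [ -2.  -5.  44. 131. -41.  35. -10.] F [-0.   0.4  0. ] w 93.8
```

View pics/w1.png

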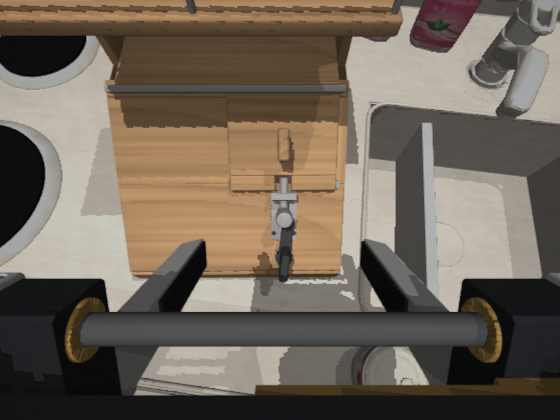

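The wrist view shows the bar at about (284,143), the round knob top at about (285,216), the dark keeper at about (285,240-278), and the slope foot edge from (132,273) to (341,271). I'll check these against the model.

```bash
python3 - <<'E'
from h import *
import pickle;o=pickle.load(open("w1.pkl","rb"))
def pl(u,v,Z):
    p,d=ray("wrist",u,v,o);a=s(p);b=s(p+d);return (a+(b-a)*(Z-a[2])/(b[2]-a[2])).round(1)
print("foot L,R",pl(132,274,0),pl(341,272,0))
print("knob",pl(285,216,46),"bar top",pl(284,130,48),pl(284,155,48),"fin top low",pl(284,278,45),pl(286,240,13))
print("shutter edges",pl(231,190,5),pl(337,188,5))
E
python3 -c "
import cv2
a=cv2.imread('pics/w1.png')[110:290,210:360]
cv2.imwrite('pics/w1c.png',cv2.resize(a,(500,600),interpolation=cv2.INTER_CUBIC))"
```

```text
foot L,R [  1.4 123.9   0. ] [   0.8 -134.9    0. ]
knob [ 86.  -64.2  46. ] bar top [172.1 -63.5  48. ] [148.4 -63.4  48. ] fin top low [ 15.6 -62.9  45. ] [ 48.2 -66.1  13. ]
shutter edges [106.4  -3.5   5. ] [ 107.8 -125.     5. ]
```

View pics/w1c.png

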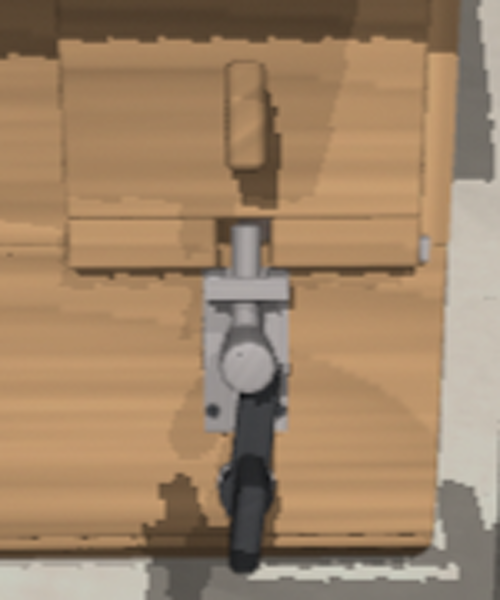

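In the crop (3.33x) the knob top is centred at (247,367), the fin's top face at about (248,515) and the bar's top face runs (245,62) to (245,165). The keeper arm leans slightly right, so its angle is slightly negative. I'll compute the offset.

Run:
```python
from h import *
import pickle;o=pickle.load(open("w1.pkl","rb"))
def pl(u,v,Z):
    p,d=ray("wrist",210+u/3.333-.35,110+v/3.333-.35,o);a=s(p);b=s(p+d);return (a+(b-a)*(Z-a[2])/(b[2]-a[2])).round(1)
print("knob (78,-60)",pl(247,367,46),"bar (171..139,-60)",pl(245,63,48),pl(245,163,48),"fin (38..6)",pl(254,462,45),pl(243,568,45))
print("strap 102..94",pl(247,272,20),pl(247,300,20))
```

```text
knob (78,-60) [ 82.  -62.9  46. ] bar (171..139,-60) [173.5 -62.7  48. ] [145.  -62.6  48. ] fin (38..6) [ 50.1 -65.1  45. ] [ 13.1 -61.4  45. ]
strap 102..94 [107.2 -63.5  20. ] [ 97.8 -63.5  20. ]
```

```bash
cat > fix.py <<'E'
E
rm fix.py; sed -i "s/^def w(X/FOOT=FOOT+S@np.array([.004,-.0033,0])\ndef w(X/" h.py; python3 h.py 22 -60 90 -6
```

```text
t 10.35 grasp in slope [ 93.8 -56.2 199.5] shift cm [-7.17  0.24 10.95] turn 5.7 tilt err 0.92 q [ -2.  -5.  44. 131. -41.  35. -10.] F [-0.1  1.6 -1.3] w 93.9
```

```bash
python3 -m inch '[-1,-2.4,0.1,3.6,2,-1,-4.8,0.2,7.3,4,-1,-7.2,0.25,10.9,5.7,-1,-7.2,0.25,10.9,5.7]'; python3 h.py 22 -60 36 -6;  python3 - <<'E'
from h import *
import cv2
o=readout.get_obs();im=vision.grab_frame("wrist");cv2.imwrite("pics/w2.png",im)
import pickle;pickle.dump(o,open("w2.pkl","wb"))
E
```

```text
time: 10.75
tcp_pos: [0.4324, -0.2856, 0.1902]
eef_rot: [[0.829, 0.098, 0.55], [0.087, -0.995, 0.045], [0.552, 0.011, -0.834]]
wrist_force: [0.3, -0.0, 0.3]
gripper_width: 0.0939
grip_force: 0.0
t 10.75 grasp in slope [ 61.7 -63.6 154.7] shift cm [-3.67 -0.66 11.95] turn 4.2 tilt err 2.55 q [ 19.   3.  24. 133. -54.  32.   3.] F [ 0.3 -0.   0.3] w 93.9
```

View pics/w2.png

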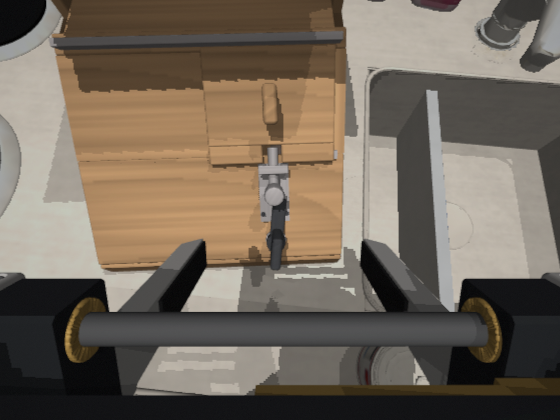

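The arm only got halfway there and the tilt drifted by 2.5°, so it was either speed limited or close to the inner reach limit. The keeper's fin is centred at about (276,252). I'll continue gently and watch.

```bash
python3 -m inch '[-1,-1,-0.2,2,0,-1,-2,-0.3,4,0,-1,-3,-0.5,6,0]'; python3 h.py 22 -60 36 -6;python3 -m inch '[-1,-0.1,0,0.5,0,-1,-0.2,0,1,0]'; python3 h.py 22 -60 36 -6
```

```text
time: 11.1
tcp_pos: [0.4327, -0.2871, 0.156]
eef_rot: [[0.84, 0.099, 0.534], [0.095, -0.995, 0.035], [0.535, 0.022, -0.845]]
wrist_force: [-0.1, 0.5, 0.2]
gripper_width: 0.0937
grip_force: 0.0
t 11.1 grasp in slope [ 42.3 -65.1 126.5] shift cm [-1.62 -0.86  9.11] turn 4.6 tilt err 3.66 q [ 42.   7.  -1. 133. -57.  27.   6.] F [-0.1  0.5  0.2] w 93.7
time: 11.3
tcp_pos: [0.4359, -0.2872, 0.146]
eef_rot: [[0.84, 0.098, 0.534], [0.094, -0.995, 0.035], [0.534, 0.021, -0.845]]
wrist_force: [0.5, 0.7, -0.2]
gripper_width: 0.0938
grip_force: 0.0
t 11.3 grasp in slope [ 39.1 -65.8 116.6] shift cm [-1.35 -0.89  8.1 ] turn 4.5 tilt err 3.69 q [ 48.   9.  -7. 133. -58.  25.   7.] F [ 0.5  0.7 -0.2] w 93.8
```

```bash
python3 -m inch '[-1,0,-0.4,1.5,2,-1,0,-0.8,3,4,-1,-0.3,-0.9,4.2,4.5,-1,-0.3,-0.9,4.2,4.5]'; python3 h.py 22 -60 36 -6
```

```text
time: 11.7
tcp_pos: [0.4547, -0.2765, 0.1078]
eef_rot: [[0.846, 0.032, 0.533], [0.015, -0.999, 0.036], [0.534, -0.023, -0.845]]
wrist_force: [0.1, -0.3, 0.9]
gripper_width: 0.0938
grip_force: 0.0
t 11.7 grasp in slope [ 33.7 -57.9  73.7] shift cm [-0.98  0.16  3.83] turn -0.0 tilt err 3.65 q [ 65.  15. -30. 133. -58.  16.   3.] F [ 0.1 -0.3  0.9] w 93.8
```

```bash
python3 -m inch '[-1,-0.2,0.1,1.2,0,-1,-0.5,0.15,2.4,0,-1,-0.8,0.15,3.8,0,-1,-1,0.15,3.8,0,-1,-1,0.15,3.8,0]'; python3 h.py 22 -60 36 -6;  python3 - <<'E'
from h import *
import cv2
im=vision.grab_frame("wrist");cv2.imwrite("pics/w3.png",im)
E
```

```text
time: 12.2
tcp_pos: [0.4664, -0.2786, 0.0742]
eef_rot: [[0.848, 0.036, 0.529], [0.017, -0.999, 0.039], [0.53, -0.024, -0.848]]
wrist_force: [-0.4, 0.1, 0.0]
gripper_width: 0.094
grip_force: 0.0
t 12.2 grasp in slope [ 23.7 -61.7  39.7] shift cm [-0.17 -0.17  0.37] turn 0.1 tilt err 3.7 q [ 69.  22. -36. 133. -58.   9.   6.] F [-0.4  0.1  0. ] w 94.0
```

View pics/w3.png

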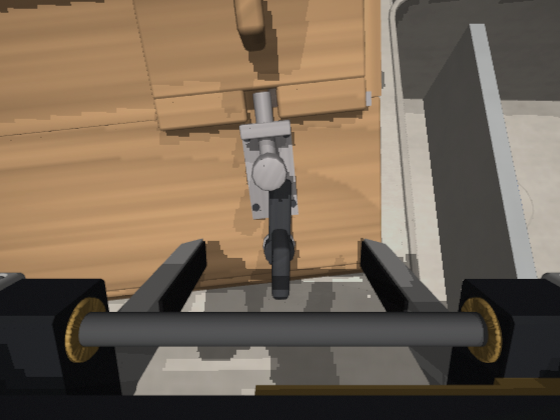

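The fingers straddle the fin, which is centred in column at (281,265) between the pads and aligned with them. Joints 5 and 6 are at their limits, but the turn itself only uses joint 7. I'll grip now.

```bash
python3 -m inch '[1,0,0,0,0,1,0,0,0,0,1,0,0,0,0,1,0,0,0,0,1,0,0,0,0]' 20; python3 h.py 22 -60 36 -6
```

```text
time: 12.75
tcp_pos: [0.4668, -0.2783, 0.0739]
eef_rot: [[0.848, 0.036, 0.53], [0.018, -0.999, 0.04], [0.53, -0.024, -0.847]]
wrist_force: [-0.1, 0.8, -0.3]
gripper_width: 0.0577
grip_force: 0.0
t 12.75 grasp in slope [ 23.9 -61.4  39.2] shift cm [-0.18 -0.13  0.33] turn 0.1 tilt err 3.67 q [ 69.  22. -37. 133. -58.   9.   6.] F [-0.1  0.8 -0.3] w 57.7
```

```bash
python3 -m inch '[1,0,0,0,0,1,0,0,0,0,1,0,0,0,0,1,0,0,0,0,1,0,0,0,0]'; python3 -m inch '[1,0,0,0,0,1,0,0,0,0]'; python3 h.py 22 -60 36 -6
```

```text
time: 13.25
tcp_pos: [0.4668, -0.2782, 0.0738]
eef_rot: [[0.848, 0.036, 0.53], [0.018, -0.999, 0.04], [0.53, -0.024, -0.847]]
wrist_force: [-0.3, 0.3, 0.5]
gripper_width: 0.0172
grip_force: 0.0
time: 13.45
tcp_pos: [0.4667, -0.2769, 0.0737]
eef_rot: [[0.848, 0.038, 0.529], [0.018, -0.999, 0.042], [0.53, -0.026, -0.847]]
wrist_force: [-3.0, 5.2, 6.3]
gripper_width: 0.0107
grip_force: 20.0
t 13.45 grasp in slope [ 23.9 -60.   39. ] shift cm [-0.17  0.    0.31] turn 0.1 tilt err 3.58 q [ 69.  22. -37. 133. -58.   9.   6.] F [-3.   5.2  6.3] w 10.7
```

```bash
python3 -m inch '[1,0,0,0,8,1,0,0,0,16,1,0,0,0,24,1,0,0,0,32,1,0,0,0,32]'; python3 h.py 22 -60 36 -38
```

```text
time: 13.95
tcp_pos: [0.4664, -0.2784, 0.0735]
eef_rot: [[0.737, -0.421, 0.529], [-0.517, -0.855, 0.04], [0.436, -0.303, -0.848]]
wrist_force: [-0.1, -3.1, -4.8]
gripper_width: 0.01
grip_force: 20.0
t 13.95 grasp in slope [ 23.3 -61.4  39.1] shift cm [-0.19 -0.05  0.31] turn -0.1 tilt err 3.7 q [ 69.  22. -37. 133. -58.   9. -27.] F [-0.1 -3.1 -4.8] w 10.0
```

```bash
python3 -m inch '[1,0,0,0,8,1,0,0,0,16,1,0,0,0,24,1,0,0,0,32,1,0,0,0,40]'; python3 h.py 22 -60 36 -92; python3 -m inch '[1,0,0,0,7,1,0,0,0,14,1,0,0,0,14]'; python3 h.py 22 -60 36 -92
```

```text
time: 14.45
tcp_pos: [0.4653, -0.2796, 0.0729]
eef_rot: [[0.293, -0.797, 0.528], [-0.946, -0.323, 0.038], [0.14, -0.511, -0.848]]
wrist_force: [-7.8, -9.8, -13.2]
gripper_width: 0.0101
grip_force: 19.9
t 14.45 grasp in slope [ 22.  -62.5  39.4] shift cm [-0.25 -0.07  0.33] turn 13.8 tilt err 3.81 q [ 69.  22. -36. 133. -58.   9. -66.] F [ -7.8  -9.8 -13.2] w 10.1
time: 14.75
tcp_pos: [0.4647, -0.2796, 0.0725]
eef_rot: [[0.092, -0.845, 0.527], [-0.996, -0.085, 0.038], [0.013, -0.529, -0.849]]
wrist_force: [-9.5, -9.9, -13.4]
gripper_width: 0.0107
grip_force: 20.0
t 14.75 grasp in slope [ 21.2 -62.4  39.5] shift cm [-0.26 -0.09  0.33] turn -0.2 tilt err 3.84 q [ 69.  22. -36. 133. -58.   9. -80.] F [ -9.5  -9.9 -13.4] w 10.7
```

Turned to -92°. I'll open partway, since a full opening would hit the knob, and back straight off along the normal.

```bash
python3 -m inch '[0.4,0,0,0,0,0.4,0,0,0,0,0.4,0,0,0,0,0.4,0,0,0,0]'; python3 -m inch '[0.4,0,0,-2,0,0.4,0,0,-4,0,0.4,0,0,-6,0,0.4,0,0,-6,0]'; python3 h.py 78 -60 95 0
python3 - <<'E'
from h import *
import cv2
im=vision.grab_frame("wrist");cv2.imwrite("pics/w4.png",im)
E
```

```text
time: 15.15
tcp_pos: [0.4672, -0.2781, 0.074]
eef_rot: [[0.097, -0.843, 0.53], [-0.995, -0.089, 0.04], [0.014, -0.531, -0.847]]
wrist_force: [-0.4, -0.5, -0.5]
gripper_width: 0.0283
grip_force: 0.0
time: 15.55
tcp_pos: [0.4349, -0.2814, 0.1264]
eef_rot: [[0.095, -0.842, 0.531], [-0.995, -0.089, 0.037], [0.016, -0.532, -0.847]]
wrist_force: [-0.3, 0.1, -1.0]
gripper_width: 0.0282
grip_force: 0.0
t 15.55 grasp in slope [ 27.7 -59.9 100.6] shift cm [-0.17 -5.05  0.31] turn -91.8 tilt err 3.73 q [ 68.  12. -30. 133. -53.  19. -86.] F [-0.3  0.1 -1. ] w 28.2
```

View pics/w4.png

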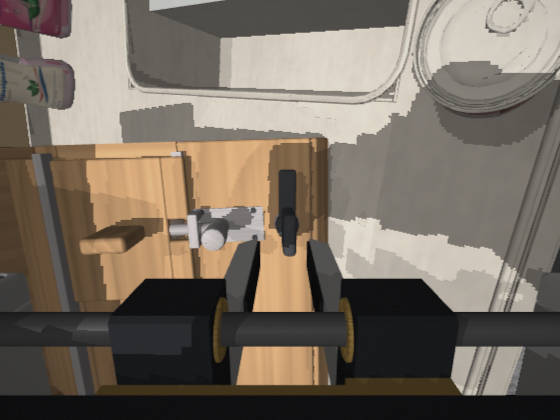

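The keeper arm now lies across the slope, spanning (287,170) to (290,250) and perpendicular to the bolt, so it is turned and released. Next I go above the knob, turning back.

```bash
python3 -m inch '[0,0,-1,0,-8,0,0,-2,0,-16,0,0,-3,0,-24,0,0,-4,0,-32,0,0,-5,0,-40]'; python3 -m inch '[0,0,0,0,-8,0,0,0,0,-16,0,0,0,0,-24,0,0,0,0,-32,0,0,0,0,-40]';python3 -m inch '[0,0,0,0,-6,0,0,0,0,-12,0,0,0,0,-12]'; python3 h.py 78 -60 38 0
```

```text
time: 16.1
tcp_pos: [0.4781, -0.2756, 0.1506]
eef_rot: [[0.619, -0.58, 0.53], [-0.702, -0.711, 0.041], [0.353, -0.397, -0.847]]
wrist_force: [-0.2, -0.1, 0.5]
gripper_width: 0.0469
grip_force: 0.0
time: 16.6
tcp_pos: [0.4779, -0.2756, 0.1506]
eef_rot: [[0.847, -0.047, 0.53], [-0.081, -0.996, 0.041], [0.526, -0.078, -0.847]]
wrist_force: [0.1, 0.1, -0.6]
gripper_width: 0.047
grip_force: 0.0
time: 16.9
tcp_pos: [0.4777, -0.2758, 0.1506]
eef_rot: [[0.838, 0.127, 0.53], [0.124, -0.991, 0.041], [0.531, 0.031, -0.847]]
wrist_force: [0.4, 0.6, -0.2]
gripper_width: 0.0464
grip_force: 0.0
t 16.9 grasp in slope [ 77.  -60.5  95.7] shift cm [ 0.4  -0.26  5.75] turn 0.2 tilt err 3.57 q [ 79.  15. -47. 129. -30.  18. -20.] F [ 0.4  0.6 -0.2] w 46.4
```

```bash
python3 -m inch '[0,0.1,-0.1,2,0,0,0.2,-0.2,4,0,0,0.3,-0.2,5.7,0,0,0.3,-0.2,5.7,0]'; python3 h.py 78 -60 38 0; python3 -m inch '[1,0,0,0,0,1,0,0,0,0,1,0,0,0,0,1,0,0,0,0,1,0,0,0,0]' 25; python3 h.py 54 -60 38 0
```

```text
time: 17.3
tcp_pos: [0.5104, -0.2701, 0.1027]
eef_rot: [[0.84, 0.124, 0.529], [0.119, -0.992, 0.043], [0.53, 0.027, -0.848]]
wrist_force: [0.1, -0.8, 0.3]
gripper_width: 0.0471
grip_force: 0.0
t 17.3 grasp in slope [ 76.7 -59.6  37.4] shift cm [ 0.13  0.04 -0.06] turn -0.1 tilt err 3.57 q [ 69.  21. -42. 128. -27.  10. -24.] F [ 0.1 -0.8  0.3] w 47.1
time: 17.8
tcp_pos: [0.5091, -0.2707, 0.1046]
eef_rot: [[0.839, 0.126, 0.529], [0.122, -0.992, 0.041], [0.53, 0.03, -0.848]]
wrist_force: [-7.7, 6.1, 12.0]
gripper_width: 0.0176
grip_force: 25.0
t 17.8 grasp in slope [ 76.7 -60.   39.8] shift cm [-2.26 -0.01  0.3 ] turn 0.1 tilt err 3.65 q [ 70.  21. -42. 128. -27.  10. -24.] F [-7.7  6.1 12. ] w 17.6
```

```bash
python3 -m inch '[1,-0.6,0,-0.1,0,1,-1.2,0,-0.05,0,1,-1.8,0,0,0,1,-2.4,0,0,0,1,-2.4,0,0,0]'; python3 h.py 54 -60 38 0
```

```text
time: 18.3
tcp_pos: [0.4894, -0.2734, 0.0916]
eef_rot: [[0.839, 0.126, 0.529], [0.122, -0.992, 0.042], [0.53, 0.03, -0.847]]
wrist_force: [7.2, 3.7, -9.4]
gripper_width: 0.0173
grip_force: 25.0
t 18.3 grasp in slope [ 52.9 -59.8  40.6] shift cm [0.12 0.01 0.25] turn 0.1 tilt err 3.6 q [ 71.  22. -41. 130. -37.   9. -12.] F [ 7.2  3.7 -9.4] w 17.3
```

```bash
python3 -m inch '[1,-0.15,0,0.1,0,1,-0.3,0,0.15,0,1,-0.3,0,0.15,0]'; python3 h.py 54 -60 38 0
```

```text
time: 18.6
tcp_pos: [0.4891, -0.2737, 0.0905]
eef_rot: [[0.838, 0.127, 0.531], [0.124, -0.991, 0.041], [0.532, 0.031, -0.846]]
wrist_force: [-4.7, 9.5, 27.6]
gripper_width: 0.0173
grip_force: 25.0
t 18.6 grasp in slope [ 52.  -60.1  39.8] shift cm [ 0.21 -0.01  0.17] turn 0.2 tilt err 3.53 q [ 70.  21. -40. 131. -42.  10.  -7.] F [-4.7  9.5 27.6] w 17.3
```

```bash
python3 -m inch '[0,0,0,0,0,0,0,0,0,0,0,0,0,0,0,0,0,0,-0.5,0]'; python3 -m inch '[0,0,0,-2,0,0,0,0,-4,0,0,0,0,-6,0,0,0.5,0,-6,0]'; python3 h.py 155 -60 95 0
python3 - <<'E'
from h import *
import cv2
im=vision.grab_frame("wrist");cv2.imwrite("pics/w5.png",im)
E
```

```text
time: 19.0
tcp_pos: [0.4849, -0.275, 0.0929]
eef_rot: [[0.839, 0.124, 0.529], [0.121, -0.992, 0.04], [0.53, 0.03, -0.848]]
wrist_force: [0.4, 0.3, 0.3]
gripper_width: 0.0451
grip_force: 0.0
time: 19.4
tcp_pos: [0.4565, -0.2781, 0.1481]
eef_rot: [[0.839, 0.122, 0.53], [0.121, -0.992, 0.037], [0.53, 0.034, -0.847]]
wrist_force: [0.6, 0.5, 0.3]
gripper_width: 0.0467
grip_force: 0.0
t 19.4 grasp in slope [ 58.1 -59.7 105.8] shift cm [ 9.73 -0.    0.57] turn 0.1 tilt err 3.78 q [ 74.  12. -39. 131. -41.  20.  -8.] F [0.6 0.5 0.3] w 46.7
```

View pics/w5.png

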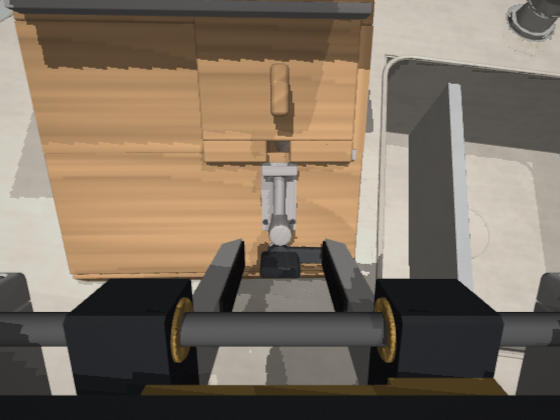

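The bolt is drawn clear of the notch (at (280,150)), the knob sits at (280,234) and the bar at (280,90). Now to the bar.

```bash
python3 -m inch '[0,2.5,0,0.2,0,0,5,0,0.3,0,0,7.5,0,0.4,0,0,9.6,0,0.5,0,0,9.6,0,0.5,0]'; python3 h.py 155 -60 38 0
```

```text
time: 19.95
tcp_pos: [0.5438, -0.2638, 0.1942]
eef_rot: [[0.838, 0.127, 0.531], [0.125, -0.991, 0.041], [0.532, 0.032, -0.846]]
wrist_force: [-0.2, -0.1, -1.2]
gripper_width: 0.047
grip_force: 0.0
t 19.95 grasp in slope [157.  -58.2  92.9] shift cm [ 0.07 -0.02  5.49] turn 0.2 tilt err 3.54 q [ 59.  12. -32. 123. -29.  23. -29.] F [-0.2 -0.1 -1.2] w 47.0
```

```bash
python3 -m inch '[0,0,0.05,2,0,0,0,0.1,4,0,0,-0.1,0.1,5.3,0,0,-0.1,0.1,5.3,0]'; python3 h.py 155 -60 38 0; python3 -m inch '[1,0,0,0,0,1,0,0,0,0,1,0,0,0,0,1,0,0,0,0,1,0,0,0,0]' 25; python3 -m inch '[1,0,0,0,0]'; python3 h.py 155 45 40 0
```

```text
time: 20.35
tcp_pos: [0.5676, -0.2629, 0.1455]
eef_rot: [[0.84, 0.125, 0.528], [0.121, -0.992, 0.043], [0.528, 0.028, -0.848]]
wrist_force: [0.1, 0.7, -0.1]
gripper_width: 0.047
grip_force: 0.0
t 20.35 grasp in slope [148.5 -60.8  39.4] shift cm [ 0.66 -0.08  0.1 ] turn 0.0 tilt err 3.66 q [ 55.  18. -31. 122. -27.  16. -31.] F [ 0.1  0.7 -0.1] w 47.0
time: 20.85
tcp_pos: [0.5679, -0.2622, 0.148]
eef_rot: [[0.839, 0.127, 0.529], [0.123, -0.991, 0.042], [0.53, 0.03, -0.848]]
wrist_force: [-10.1, 2.8, 13.8]
gripper_width: 0.0122
grip_force: 25.2
time: 20.95
tcp_pos: [0.5678, -0.2622, 0.148]
eef_rot: [[0.839, 0.127, 0.529], [0.123, -0.991, 0.042], [0.53, 0.03, -0.848]]
wrist_force: [-7.8, 8.4, 11.5]
gripper_width: 0.0122
grip_force: 25.2
t 20.95 grasp in slope [150.2 -60.1  41.3] shift cm [  0.5  -10.51  -0.26] turn 0.1 tilt err 3.62 q [ 55.  18. -31. 122. -27.  16. -31.] F [-7.8  8.4 11.5] w 12.2
```

```bash
python3 -m inch '[1,0,-0.5,-0.15,0,1,0,-1.5,-0.2,0,1,0,-3,-0.25,0,1,0,-4.5,-0.3,0,1,0,-6,-0.35,0]'; python3 h.py 155 45 40 0; python3 -m inch '[1,0,-1.5,-0.05,0,1,0,-3,-0.1,0,1,0,-4.2,-0.15,0,1,0,-4.5,-0.15,0,1,0,-4.5,-0.15,0]'; python3 h.py 155 45 40 0
```

```text
time: 21.45
tcp_pos: [0.559, -0.2034, 0.1486]
eef_rot: [[0.839, 0.125, 0.529], [0.122, -0.992, 0.041], [0.53, 0.03, -0.847]]
wrist_force: [18.8, -0.0, -21.5]
gripper_width: 0.0122
grip_force: 24.8
t 21.45 grasp in slope [150.2  -0.7  41.9] shift cm [ 0.48 -4.57 -0.  ] turn 0.1 tilt err 3.63 q [ 50.  14. -32. 127. -28.  13. -35.] F [ 18.8  -0.  -21.5] w 12.2
time: 21.95
tcp_pos: [0.5526, -0.1585, 0.1485]
eef_rot: [[0.839, 0.127, 0.529], [0.123, -0.991, 0.041], [0.53, 0.031, -0.847]]
wrist_force: [13.9, 4.7, -17.8]
gripper_width: 0.0122
grip_force: 24.8
t 21.95 grasp in slope [150.4  44.8  41.8] shift cm [ 0.47 -0.03  0.15] turn 0.2 tilt err 3.62 q [ 44.  11. -30. 130. -28.  11. -41.] F [ 13.9   4.7 -17.8] w 12.2
```

Moved 104.9 mm. I'll press a touch further to confirm the end stop.

```bash
python3 -m inch '[1,0,-0.15,0.1,0,1,0,-0.35,0.15,0,1,0,-0.35,0.15,0]'; python3 h.py 155 45 40 0; python3 -m inch '[0,0,0,0,0,0,0,0,0,0,0,0,0,0,0,0,0,0,0,0]'; python3 -m inch '[0,0,0,-2.5,0,0,0,0,-5,0,0,0,0,-7.5,0,0,-3,0,-10,0,0,-6,0,-12,0]'; python3 h.py 155 45 40 0;python3 - <<'E'
from h import *
import cv2
a=vision.grab_frame("wrist");b=vision.grab_frame("side")
cv2.imwrite("pics/w6.png",cv2.resize(np.hstack([a,b]),(800,300)))
E
```

```text
time: 22.25
tcp_pos: [0.5528, -0.1581, 0.1483]
eef_rot: [[0.839, 0.122, 0.531], [0.121, -0.992, 0.037], [0.531, 0.033, -0.847]]
wrist_force: [-9.6, -7.4, 12.1]
gripper_width: 0.0122
grip_force: 25.2
t 22.25 grasp in slope [150.4  45.2  41.4] shift cm [0.46 0.01 0.12] turn 0.0 tilt err 3.71 q [ 43.  11. -29. 130. -28.  10. -41.] F [-9.6 -7.4 12.1] w 12.2
time: 22.65
tcp_pos: [0.5528, -0.1564, 0.1474]
eef_rot: [[0.839, 0.125, 0.53], [0.122, -0.992, 0.04], [0.53, 0.031, -0.847]]
wrist_force: [-0.3, -0.4, 0.2]
gripper_width: 0.0408
grip_force: 0.0
time: 23.15
tcp_pos: [0.4383, -0.1684, 0.2182]
eef_rot: [[0.838, 0.125, 0.531], [0.123, -0.992, 0.04], [0.532, 0.032, -0.846]]
wrist_force: [-0.1, 0.1, -0.9]
gripper_width: 0.0467
grip_force: 0.0
t 23.15 grasp in slope [ 96.6  51.4 164.5] shift cm [ 6.46  0.2  12.16] turn 0.2 tilt err 3.59 q [ 54.  -6. -27. 136. -44.  27. -21.] F [-0.1  0.1 -0.9] w 46.7
```

View pics/w6.png

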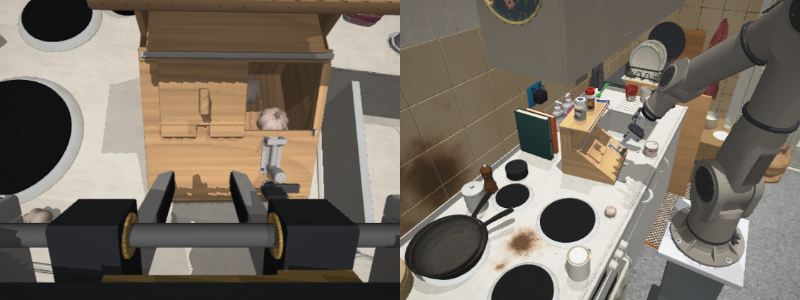

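The shutter is fully left (bar at (205,105) in the left half), with garlic visible in the opening at (273,118). The bolt is drawn, the keeper lies across the slope, and the jars, mug, garlic bulb and tin are all still standing. The gripper is clear, so I'm handing in.

```bash
python3 -m inch '[0,0,0,0,0,0,0,0,0,0]' && python3 -c "
from plant import workorder
print(workorder.hand_in())"
```

```text
time: 23.45
tcp_pos: [0.4396, -0.1685, 0.2175]
eef_rot: [[0.839, 0.125, 0.53], [0.122, -0.992, 0.04], [0.53, 0.031, -0.847]]
wrist_force: [0.6, -0.5, 0.3]
gripper_width: 0.0467
grip_force: 0.0
the job is handed in; nothing more can be done
None
```

The bin is open: I turned the keeper a quarter turn to the right, drew the bolt to its stop, slid the shutter fully left, let go, and handed the job in at about 23.5 s with nothing seen knocked over or shifted (the hand-in returned no verdict).

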